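# Put each steel lid on the pot it fits

## Robot

A 7-joint arm with a two-finger parallel gripper is mounted at the origin on the work surface. World frame = base frame: x ahead of the robot, y to its left, z up, the work surface at z = 0. Lengths are in m, angles in rad, forces in N, time in s.
With the tool pointing down it reaches from about 0.4 to 0.85 m from the base axis. Payload 4.4 kg.
Tool frame: the origin (TCP) lies on the centre line of the jaws, within the pads' length; the fingertips stand ahead of it and the grasp point (between the pads) lies 3 mm ahead of it (ctrl.tcp_to_tips is the z of the fingertips in the tool frame, in m); z points along the fingers, y is the line along which they close (so a half turn about z gives the same grasp; the last joint's range is limited). The gripper opens to 94 mm and grips with 3 to 60 N. Pads are 16 mm wide; open, the fingers measure 119 mm over their backs; the gripper's body (75 mm by 177 mm) begins 78 mm behind the grasp point.
Start: joints at [-1.195, 0.628, 0.038, 1.517, -0.027, 0.996, -0.02], TCP at [0.278, 0.588, 0.227] pointing down, gripper open.
Joint ranges: [-3.06, 3.06], [-0.37, 2.12], [-1.25, 1.32], [0.18, 2.47], [-1.1, 4.24], [0.23, 1.98], [-2.94, 2.94]. Speed limits (rad/s): [2.57, 2.57, 3.14, 3.14, 3.14, 3.14, 3.14].

## Interface

Orientations are given as [roll, pitch, yaw] about the fixed x, y, z axes, in that order (R = Rz(yaw) Ry(pitch) Rx(roll)).
In Python, from bench import ctrl gives the robot as it stands.
- The arm moves only by the tool drive_tool, never from a script. Its argument "rows" is a list of rows, each a list of 6 numbers: the shift along the tool's x, y, z in cm, then the turn, a rotation vector about the tool's x, y, z in rad. A call has 1 to 12 rows; each row is the pose to reach, as a shift and turn from the pose commanded when the call began, along the tool's axes at that moment; what a row does not reach only later rows make up. A row lasts 1/8 s, in which the tool goes at most 62.5 mm and 10.7 degrees, less where a joint would pass 70% of its speed; a pose out of reach is approached as far as the arm can. A call with a gripper value outside its range is refused whole. "fingers" is the opening, from -1 (shut) to 1 (fully open), set as the call begins (left out, the last holds). The fingers move at their own pace and stop on an object; the grip force is fixed at half the most. Time passes only in rows, so rows that repeat a pose let the fingers close. It gives the time, the measured TCP pose, the force, the opening and the grip force at its end, in the units of the state.
- ctrl.state(): the state, without advancing time (a new reading comes with each control period).
- ctrl.camera(name): name is "side" or "top" or "wrist"; returns a dict with "frame" (400x640x3 uint8, red, green, blue), "range_z" (400x640 float32, m along the optical axis (not along the pixel's ray), 0 where there is no reading), "K" (3x3 intrinsics, pixels), "world_from_camera" (4x4, takes a point from camera to world coordinates); the wrist camera has in their place "mount" (4x4, takes a point from camera to tool coordinates, whose origin is the TCP and whose axes are the flange's). Camera axes: x right, y down, z forward; pixel columns grow to the right and rows downward; lengths in m; the calibration is good to about 2 mm. A picture is of the moment at which its call begins: read the wrist's pose just before it.
- ctrl.close_job(): hands the job in; it is judged then, once.
Trained networks look in the newest picture that a camera, given by its name, has taken for a name from the list of things; names that differ only in an ending like _2 or _b are one class to them, and where a whole thing is asked for, a point or a joint stands for the part that bears it (a point fixed in the world has none). Each returns a list of dicts, best first, with "conf" (0 to 1); they miss things now and then, are a little off and sometimes report something else, mostly with a low value. They report only what shows in the picture. A call takes as long as a camera call. They do not tell look-alikes from the thing itself.
- ctrl.outline_of(label, camera): "mask" (400x640 bool, what is visible of it) and "pixel" ([column, row] in pixels, amid what is visible of it).
The state is a dict: "time": time; "q": joint angles; "qd": joint speeds; "effort": joint torques, N m; "tool_pos": TCP position; "eef_rot": TCP orientation; "ft_force": force on the tool from outside, world axes, zero at the start; "ft_torque": the same for the moment, N m; "opening": finger opening in m; "gripper_force": force on a finger pad.
Only numpy, scipy, OpenCV 4.12 (cv2) and the standard library are available. Lean on these libraries where they do the work, as an engineer would, in place of code of your own. Each camera call takes 0.05 s, during which the arm holds its last target. There are 200 camera calls.

## Task

Cover the three open steel pots on the counter: pick up the three knobbed lids one after another and put each on the pot of its own size, so that it lies flat and fully home on the rim, and let go. Set the lids down gently without dropping them, leave the pots standing where they are, and do not disturb the jar, the upside-down bowl or the spoon.

Things in the scene. Friction and masses are not known exactly. Their poses are not given: they have to be found in the camera images.
- lid_small_knob (a point): Small steel lid, knob up: flat round plate 82 mm across, 3 mm thick; black round knob on its middle, 24 mm across, 30 mm tall; under the plate a round step 45 mm across, 6 mm deep, that goes inside the pot's mouth. Taken by the knob from above. Point: middle of the knob, 24 mm above the step's underside, 18 mm above the plate's underside; z up along the knob. Yaw means nothing.
- lid_medium_knob (a point): Medium steel lid, knob up: flat round plate 108 mm across, 3 mm thick; black round knob on its middle, 24 mm across, 30 mm tall; under the plate a round step 71 mm across, 6 mm deep, that goes inside the pot's mouth. Taken by the knob from above. Point: middle of the knob, 24 mm above the step's underside, 18 mm above the plate's underside; z up along the knob. Yaw means nothing.
- lid_large_knob (a point): Large steel lid, knob up: flat round plate 134 mm across, 3 mm thick; black round knob on its middle, 24 mm across, 30 mm tall; under the plate a round step 97 mm across, 6 mm deep, that goes inside the pot's mouth. Taken by the knob from above. Point: middle of the knob, 24 mm above the step's underside, 18 mm above the plate's underside; z up along the knob. Yaw means nothing.
- pot_small_rim (a point): The small steel pot, empty, round, straight-sided, open, no handles, loose: 66 mm across outside, 60 mm inside, wall 3 mm, 60 mm tall. Point: centre of its mouth, level with the top of the rim; z up. With its lid home the plate lies on the rim and the middle of the knob is 18 mm above this point.
- pot_medium_rim (a point): The medium steel pot, empty, round, straight-sided, open, no handles, loose: 92 mm across outside, 86 mm inside, wall 3 mm, 72 mm tall. Point: centre of its mouth, level with the top of the rim; z up. With its lid home the plate lies on the rim and the middle of the knob is 18 mm above this point.
- pot_large_rim (a point): The large steel pot, empty, round, straight-sided, open, no handles, loose: 118 mm across outside, 112 mm inside, wall 3 mm, 84 mm tall. Point: centre of its mouth, level with the top of the rim; z up. With its lid home the plate lies on the rim and the middle of the knob is 18 mm above this point.
- jar_mid (a point): Bystander: a closed glass jar with a black cap, 68 mm across and 130 mm tall, standing; this point is half-way up on its axis.
- bowl_mid (a point): Bystander: a small steel bowl upside down, 96 mm across and 45 mm tall, without a knob; this point is half-way up on its axis.
- spoon_grip (a point): Bystander: a steel spoon 180 mm long lying on the counter beside the pots and lids; this point is on its handle, its x axis points towards the spoon's bowl.
Not all that is in view belongs to the job. Leave any blue look-alike of the part that bears pot_medium_rim alone.

How it is judged:
By the outcome, as a careful person would: the job done as asked, in the order asked, and still so for the second after the job is handed in, with the robot touching nothing.
It also fails if it takes over 112 s, if anything falls off the work surface, if the arm or the gripper's body presses on something with over 40 N, if the wrist force passes 120 N, or if a joint passes its speed limit or range.

## Working session

There is one attempt and no reset: what is moved stays moved. The work goes in short steps, Python scripts to look and compute and a tool call to move; the robot and the scene stay as the last step left them, time stands still between calls to the robot, and variables do not carry over. Pictures are saved under pics/ and viewed, at most 14 in all, crops included, and the job is handed in when it is done.

Besides the shell and the picture viewer there is one more tool, called after "Request:" as name([rows], argument=value, ...), one row to a line, values as JSON. drive_tool: Moves the arm, as the interface text tells. Its arguments: {"type":"object","properties":{"rows":{"type":"array","items":{"type":"array","items":{"type":"number"}}},"fingers":{"type":"number"}},"required":["rows"]}

```bash
mkdir -p pics; ls; cat > h.py <<'E'
import numpy as np, cv2
from bench import ctrl
from scipy.spatial.transform import Rotation as R
def cloud(d,W=None):
    z=d["range_z"];K=d["K"];v,u=np.indices(z.shape)
    P=np.stack([(u-K[0,2])*z/K[0,0],(v-K[1,2])*z/K[1,1],z],-1)
    W=d["world_from_camera"] if W is None else W
    P=P@W[:3,:3].T+W[:3,3]; P[z<=0]=np.nan
    return P
def save(f,n): cv2.imwrite(f"pics/{n}.png",cv2.cvtColor(f,cv2.COLOR_RGB2BGR))
names=["lid_small_knob","lid_medium_knob","lid_large_knob","pot_small_rim","pot_medium_rim","pot_large_rim","jar_mid","bowl_mid","spoon_grip"]
E
python3 - <<'E'
from h import *
s=ctrl.state();print({k:np.round(s[k],3) for k in ("time","tool_pos","eef_rot","opening","ft_force")},ctrl.tcp_to_tips)
for c in("top","side"):
    d=ctrl.camera(c);save(d["frame"],c);P=cloud(d);np.savez(c+".npz",P=P,f=d["frame"])
    for n in names:
        for o in ctrl.outline_of(n,c)[:4]:
            m=o["mask"];q=P[m];q=q[~np.isnan(q[:,0])]
            if len(q): print(c,n,round(o["conf"],2),np.round(o["pixel"]),m.sum(),np.round(np.median(q,0),3),np.round(np.percentile(q,2,axis=0),3),np.round(np.percentile(q,98,axis=0),3))
E
```

```text
pics
{'time': np.float64(0.0), 'tool_pos': array([0.278, 0.587, 0.227]), 'eef_rot': array([-3.14,  0.  ,  2.7 ]), 'opening': np.float64(0.094), 'ft_force': array([-1.204, -0.284, -0.189])} 0.022
top lid_small_knob 0.75 [272. 163.] 494 [0.654 0.149 0.008] [0.621 0.115 0.003] [0.691 0.186 0.04 ]
top lid_medium_knob 0.82 [378. 225.] 934 [ 0.46  -0.187  0.008] [ 0.413 -0.236  0.003] [ 0.51  -0.14   0.038]
top lid_large_knob 0.75 [455. 213.] 1396 [ 0.511 -0.432  0.008] [ 0.451 -0.493  0.003] [ 0.571 -0.375  0.038]
top pot_small_rim 0.94 [372. 171.] 438 [ 0.637 -0.164  0.013] [ 0.601 -0.193 -0.001] [ 0.663 -0.132  0.061]
top pot_medium_rim 0.73 [311. 179.] 817 [0.613 0.029 0.006] [ 0.558 -0.013 -0.001] [0.646 0.069 0.072]
top pot_medium_rim 0.7 [318. 239.] 736 [0.434 0.005 0.04 ] [ 0.395 -0.038  0.001] [0.476 0.048 0.047]
top pot_medium_rim 0.55 [251. 230.] 851 [0.451 0.212 0.005] [ 0.404  0.162 -0.002] [0.49  0.25  0.072]
top pot_large_rim 0.93 [192. 206.] 1491 [0.529 0.389 0.008] [ 0.468  0.319 -0.002] [0.58  0.433 0.083]
top jar_mid 0.66 [460. 251.] 746 [ 0.386 -0.398  0.121] [ 0.355 -0
[... 684 characters left out ...]
372. 328.] 1915 [ 0.508 -0.44   0.011] [ 0.45  -0.494  0.002] [ 0.57  -0.373  0.04 ]
side pot_small_rim 0.82 [370. 234.] 540 [ 0.631 -0.167  0.037] [ 0.6   -0.197  0.005] [ 0.662 -0.131  0.063]
side pot_medium_rim 0.93 [334. 197.] 799 [0.603 0.017 0.044] [ 0.558 -0.018  0.006] [0.645 0.074 0.075]
side pot_medium_rim 0.65 [273. 177.] 783 [0.447 0.191 0.042] [0.402 0.16  0.002] [0.491 0.279 0.074]
side jar_mid 0.98 [330. 318.] 1227 [ 0.38  -0.433  0.104] [ 0.354 -0.446  0.009] [ 0.413 -0.39   0.134]
side bowl_mid 0.67 [294. 224.] 628 [ 0.434 -0.017  0.036] [ 0.394 -0.042  0.003] [0.479 0.035 0.049]
side spoon_grip 0.62 [233. 149.] 120 [0.348 0.498 0.013] [0.332 0.349 0.001] [0.37  0.529 0.024]
```

```bash
cat >> h.py <<'E'
from scipy.optimize import least_squares
def circ(p,r,c0):
    f=lambda c:np.hypot(p[:,0]-c[0],p[:,1]-c[1])-r
    s=least_squares(f,c0,loss="soft_l1",f_scale=.002);return s.x,np.sqrt(np.mean(s.fun**2))
def sel(P,c,rad,z0,z1):
    q=P.reshape(-1,3);m=(np.hypot(q[:,0]-c[0],q[:,1]-c[1])<rad)&(q[:,2]>z0)&(q[:,2]<z1);return q[m]
pots={"ps":((.632,-.163),.0315,.060),"pmA":((.602,.028),.0445,.072),"pmB":((.447,.206),.0445,.072),"pl":((.524,.376),.0575,.084)}
lids={"ls":((.655,.150),.041),"lm":((.461,-.188),.054),"ll":((.511,-.434),.067)}
E
python3 - <<'E'
from h import *
for c in("top","side"):
    d=np.load(c+".npz");P=d["P"]
    for n,(c0,r,h) in pots.items():
        q=sel(P,c0,r+.02,h-.006,h+.008)
        if len(q)>5:print(c,n,len(q),circ(q,r,c0),np.round(np.percentile(q[:,2],[50,90]),4))
    for n,(c0,r) in lids.items():
        k=sel(P,c0,.03,.033,.06);pl=sel(P,c0,r+.01,.005,.014)
        if len(k)>2:print(c,n,len(k),"knob",np.round(k[:,:2].mean(0),4),np.round((k[:,:2].max(0)+k[:,:2].min(0))/2,4),round(np.median(k[:,2]),4),"plate",np.round((np.percentile(pl[:,:2],1,axis=0)+np.percentile(pl[:,:2],99,axis=0))/2,4))
f=np.load("top.npz")["f"];g=np.load("side.npz")["f"]
save(np.vstack([cv2.resize(f[120:290,140:500],(800,378)),cv2.resize(g[130:240,200:600],(800,220))]),"crop")
E
```

```text
top ps 75 (array([ 0.63271981, -0.16310212]), np.float64(0.0011861579997137436)) [0.0583 0.0617]
top pmA 111 (array([0.6029566 , 0.02809623]), np.float64(0.0011343420924726502)) [0.0706 0.0731]
top pmB 107 (array([0.44741947, 0.20664988]), np.float64(0.001077069634920989)) [0.0704 0.0736]
top pl 151 (array([0.52488262, 0.37606514]), np.float64(0.001111872293978612)) [0.0822 0.0846]
top ls 45 knob [0.6556 0.1508] [0.6556 0.1509] 0.0375 plate [0.656 0.151]
top lm 48 knob [ 0.4614 -0.1867] [ 0.4612 -0.1871] 0.0378 plate [ 0.4616 -0.1869]
top ll 48 knob [ 0.5121 -0.4334] [ 0.5129 -0.433 ] 0.038 plate [ 0.5121 -0.4342]
side ps 115 (array([ 0.63167131, -0.1640335 ]), np.float64(0.001803357709490464)) [0.0589 0.063 ]
side pmA 142 (array([0.60223561, 0.02742629]), np.float64(0.0019644391814285615)) [0.0713 0.0754]
side pmB 122 (array([0.44661287, 0.20617208]), np.float64(0.002076211611200468)) [0.0714 0.0746]
side pl 157 (array([0.5241214 , 0.37557168]), np.float64(0.00292494008215442)) [0.0833 0.0873]
side ls 31 knob [0.6536 0.1485] [0.6546 0.1495] 0.0399 plate [0.6596 0.1582]
side lm 53 knob [ 0.4597 -0.1899] [ 0.4596 -0.1869] 0.0402 plate [ 0.4608 -0.1873]
side ll 67 knob [ 0.51   -0.4356] [ 0.5111 -0.435 ] 0.0404 plate [ 0.5104 -0.4346]
```

View pics/crop.png

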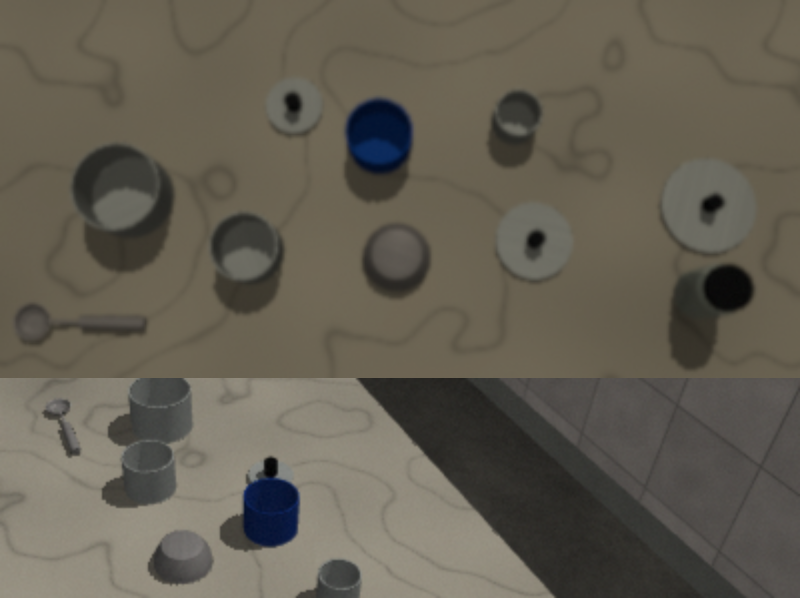

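View pics/side.png

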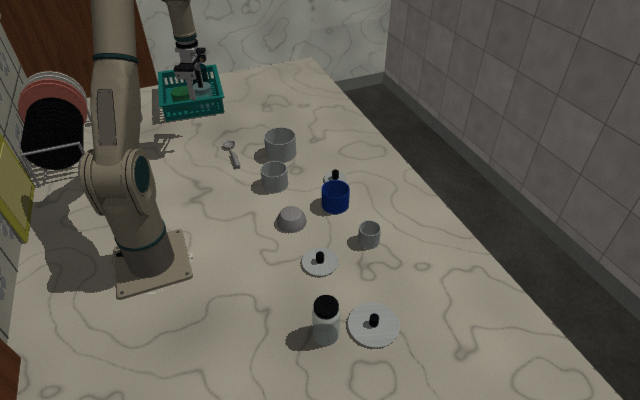

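The medium-pot candidates in the top image are (311,179), which is blue, and (251,230), which is bare steel. Enlarged in the crop at (380,135) and (245,250), the steel one at world (0.447, 0.206) fits, because the blue one is the look-alike.

The other things in the crop are the small lid (294,105), medium lid (535,240), large lid (708,205), small pot (517,115) and large pot (120,190). I'm moving over the small lid and turning to yaw π.

Request:
drive_tool([
  [-5,-2.2,0,0,0,-0.1],
  [-10,-4.4,0,0,0,-0.2],
  [-15,-6.6,0,0,0,-0.3],
  [-20,-8.9,0,0,0,-0.44],
  [-25,-11.1,0,0,0,-0.44],
  [-30,-13.3,0,0,0,-0.44],
  [-35,-15.5,0,0,0,-0.44],
  [-40,-17.7,0,0,0,-0.44],
  [-45,-20,0,0,0,-0.44],
  [-50,-22.2,0,0,0,-0.44],
  [-52.7,-23.4,0,0,0,-0.44],
  [-52.7,-23.4,0,0,0,-0.44],
], fingers=1)

```text
time: 2.5
tool_pos: [0.6556, 0.1474, 0.227]
eef_rot: [-3.14, 0.0, 3.135]
ft_force: [-0.6, -0.2, 0.3]
opening: 0.0937
gripper_force: 0.0
```

```bash
cat >> h.py <<'E'
def wrist(n=None):
    s=ctrl.state();d=ctrl.camera("wrist");T=np.eye(4);T[:3,:3]=R.from_euler("xyz",s["eef_rot"]).as_matrix();T[:3,3]=s["tool_pos"]
    if n:save(d["frame"],n)
    return cloud(d,T@d["mount"]),d,s
E
python3 - <<'E'
from h import *
P,d,s=wrist("w1");c0,r=lids["ls"]
k=sel(P,c0,.03,.033,.06);pl=sel(P,c0,r+.012,.005,.014)
print(len(k),len(pl),k.mean(0),(k.max(0)+k.min(0))/2,(np.percentile(pl,1,axis=0)+np.percentile(pl,99,axis=0))/2,s["tool_pos"])
E
```

```text
335 2956 [0.6564489  0.1519346  0.03925945] [0.65738129 0.15236772 0.03743173] [0.65702289 0.15177749 0.00958991] [0.65558007 0.14736952 0.22704175]
```

View pics/w1.png

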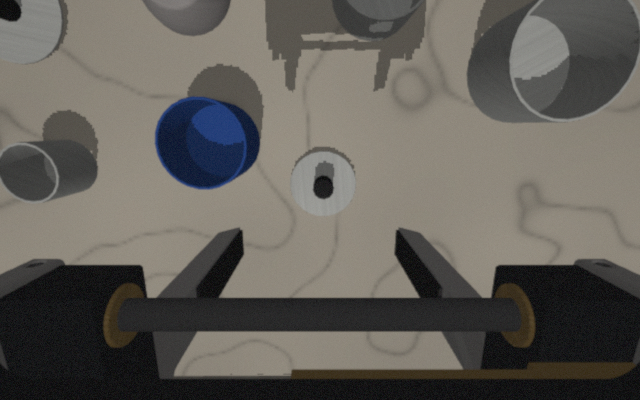

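The wrist view shows the small lid centred at (323,183) between the jaws, with the blue pot at (205,140) clear of the fingers. Descending to the knob.

Request:
drive_tool([
  [-0.1,0.35,3,0,0,0],
  [-0.1,0.35,7,0,0,0],
  [-0.1,0.35,11,0,0,0],
  [-0.1,0.35,14.5,0,0,0],
  [-0.1,0.35,17,0,0,0],
  [-0.1,0.35,18.5,0,0,0],
  [-0.1,0.35,19.2,0,0,0],
  [-0.1,0.35,19.3,0,0,0],
  [-0.1,0.35,19.3,0,0,0],
])

```text
time: 3.68
tool_pos: [0.6558, 0.1545, 0.0354]
eef_rot: [3.141, 0.001, 3.14]
ft_force: [0.1, 0.2, 0.5]
opening: 0.0938
gripper_force: 0.0
```

Request:
drive_tool([
  [0,0,0,0,0,0],
  [0,0,0,0,0,0],
  [0,0,0,0,0,0],
  [0,0,0,0,0,0],
  [0,0,0,0,0,0],
  [0,0,0,0,0,0],
  [0,0,0,0,0,0],
  [0,0,0,0,0,0],
], fingers=-1)

```text
time: 4.68
tool_pos: [0.6552, 0.154, 0.0344]
eef_rot: [-3.141, -0.0, 3.14]
ft_force: [0.3, -0.9, 1.1]
opening: 0.0232
gripper_force: 30.0
```

Request:
drive_tool([
  [0,0,-1,0,0,0],
  [0,0,-3,0,0,0],
  [0,0,-6.5,0,0,0],
  [0,0,-10.5,0,0,0],
  [0.2,-2.5,-14,0,0,0],
  [0.6,-7.5,-14,0,0,0],
  [1,-13,-14,0,0,0],
  [1.4,-18.5,-14,0,0,0],
  [1.8,-24,-14,0,0,0],
  [2.1,-28.5,-14,0,0,0],
  [2.3,-31,-14,0,0,0],
  [2.3,-31.75,-14,0,0,0],
])

```text
time: 6.18
tool_pos: [0.6315, -0.1658, 0.1759]
eef_rot: [-3.14, 0.001, 3.136]
ft_force: [0.2, 0.4, -0.3]
opening: 0.0237
gripper_force: 30.0
```

Request:
drive_tool([
  [0,0,0,0,0,0],
  [0,0,0,0,0,0],
  [0,0,0,0,0,0],
])

```text
time: 6.55
tool_pos: [0.632, -0.1614, 0.1746]
eef_rot: [3.141, 0.0, -3.141]
ft_force: [-0.8, 0.3, -0.5]
opening: 0.0232
gripper_force: 30.0
```

```bash
python3 - <<'E'
from h import *
P,d,s=wrist("w2");c0,r,h=pots["ps"]
q=sel(P,c0,r+.02,h-.006,h+.006)
print(len(q),circ(q,r,c0),s["tool_pos"],s["opening"],s["gripper_force"])
t=s["tool_pos"]
L=sel(P,t,.06,t[2]-.04,t[2]-.015);print(len(L),np.median(L,0),np.percentile(L,2,axis=0),np.percentile(L,98,axis=0))
E
```

```text
230 (array([ 0.63354515, -0.16226703]), np.float64(0.0009252739242277203)) [ 0.63200762 -0.16142703  0.17456007] 0.023228731902983482 29.99989628791809
7341 [ 0.61864767 -0.16083671  0.14969599] [ 0.59556923 -0.19863485  0.14840804] [ 0.67052262 -0.12362484  0.15556846]
```

View pics/w2.png

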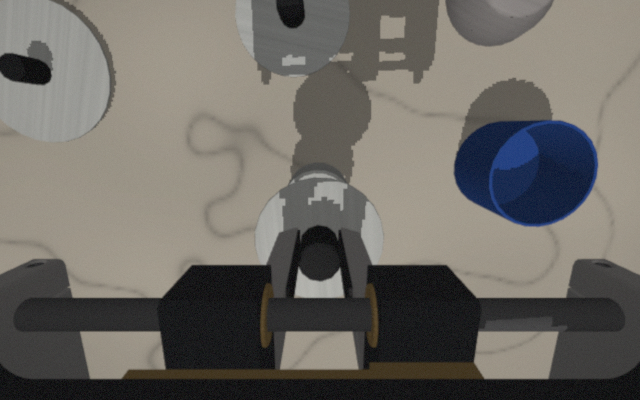

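The lid at (320,235) hangs level on the knob just above the small pot, whose rim shows behind it. Lowering.

Request:
drive_tool([
  [-0.1,-0.1,2,0,0,0],
  [-0.1,-0.1,4.5,0,0,0],
  [-0.1,-0.1,6.5,0,0,0],
  [-0.1,-0.1,7.6,0,0,0],
  [-0.1,-0.1,8.1,0,0,0],
  [-0.1,-0.1,8.3,0,0,0],
  [-0.1,-0.1,8.4,0,0,0],
  [-0.1,-0.1,8.5,0,0,0],
  [-0.1,-0.1,8.6,0,0,0],
  [-0.1,-0.1,8.6,0,0,0],
  [-0.1,-0.1,8.6,0,0,0],
])

```text
time: 7.98
tool_pos: [0.6327, -0.1642, 0.0885]
eef_rot: [3.142, 0.0, 3.14]
ft_force: [-0.4, 0.3, -0.3]
opening: 0.023
gripper_force: 30.0
```

Request:
drive_tool([
  [0,0,0.03,0,0,0],
  [0,0,0.06,0,0,0],
  [0,0,0.09,0,0,0],
  [0,0,0.09,0,0,0],
])

```text
time: 8.48
tool_pos: [0.6328, -0.1642, 0.0884]
eef_rot: [-3.141, 0.0, 3.14]
ft_force: [-2.4, -0.9, 6.5]
opening: 0.0237
gripper_force: 30.0
```

Contact made at 6.5 N. Releasing.

Request:
drive_tool([
  [0,0,0,0,0,0],
  [0,0,0,0,0,0],
  [0,0,0,0,0,0],
  [0,0,0,0,0,0],
  [0,0,-1,0,0,0],
  [0,0,-3,0,0,0],
  [0,0,-6,0,0,0],
  [0,0,-10,0,0,0],
  [0,0,-12.5,0,0,0],
  [0,0,-12.5,0,0,0],
  [0,0,-12.5,0,0,0],
], fingers=0.1)

```text
time: 9.85
tool_pos: [0.632, -0.1641, 0.2117]
eef_rot: [3.141, -0.001, 3.14]
ft_force: [-0.5, 0.6, -0.2]
opening: 0.0516
gripper_force: 0.0
```

```bash
python3 - <<'E'
from h import *
P,d,s=wrist()
c0=(.633,-.163)
k=sel(P,c0,.03,.085,.1);pl=sel(P,c0,.05,.055,.07)
print(s["tool_pos"],len(k),k.mean(0),len(pl),(np.percentile(pl,1,axis=0)+np.percentile(pl,99,axis=0))/2)
A=np.c_[pl[:,:2]-c0,np.ones(len(pl))];print(np.linalg.lstsq(A,pl[:,2],rcond=None)[0])
c0,r=lids["lm"];k=sel(P,c0,.03,.033,.06);pl=sel(P,c0,r+.012,.005,.014);print(len(k),len(pl))
E
```

```text
[ 0.63198775 -0.16407345  0.21173931] 516 [ 0.63362462 -0.16403269  0.09310028] 4271 [ 0.63438901 -0.16397697  0.06363672]
[0.00033014 0.00046179 0.06361203]
545 6400
```

The small lid is home, flat with a plate top at 63.6 mm. Medium lid next.

Request:
drive_tool([
  [4,-0.5,0,0,0,0],
  [9,-1.2,0,0,0,0],
  [13.5,-1.8,0,0,0,0],
  [16.3,-2.2,0,0,0,0],
  [17.1,-2.3,0,0,0,0],
  [17.1,-2.3,0,0,0,0],
  [17.1,-2.3,0,0,0,0],
  [17.1,-2.3,0,0,0,0],
], fingers=0.1)

```text
time: 10.9
tool_pos: [0.4626, -0.1865, 0.2123]
eef_rot: [3.141, 0.0, 3.141]
ft_force: [0.6, -0.2, 0.2]
opening: 0.0516
gripper_force: 0.0
```

```bash
python3 - <<'E'
from h import *
P,d,s=wrist();c0,r=lids["lm"]
k=sel(P,c0,.03,.033,.06);pl=sel(P,c0,r+.012,.005,.014)
print(len(k),len(pl),k.mean(0),(np.percentile(pl,1,axis=0)+np.percentile(pl,99,axis=0))/2,s["tool_pos"])
E
```

```text
363 5873 [ 0.4617679  -0.18610748  0.03926644] [ 0.46208592 -0.18622906  0.00958031] [ 0.46260195 -0.18653231  0.21231874]
```

Within 1 mm of the knob, so going down 17.8 cm.

Request:
drive_tool([
  [0,0,3,0,0,0],
  [0,0,7,0,0,0],
  [0,0,11,0,0,0],
  [0.05,0,14.5,0,0,0],
  [0.05,0,16.4,0,0,0],
  [0.05,0,17.3,0,0,0],
  [0.05,0,17.7,0,0,0],
  [0.05,0,17.8,0,0,0],
  [0.05,0,17.8,0,0,0],
  [0.05,0,17.8,0,0,0],
])

```text
time: 12.2
tool_pos: [0.4614, -0.187, 0.0351]
eef_rot: [-3.141, 0.001, 3.14]
ft_force: [0.5, -0.1, 0.8]
opening: 0.0517
gripper_force: 0.0
```

Request:
drive_tool([
  [0,0,0,0,0,0],
  [0,0,0,0,0,0],
  [0,0,0,0,0,0],
  [0,0,0,0,0,0],
  [0,0,0,0,0,0],
  [0,0,0,0,0,0],
], fingers=-1)

```text
time: 12.95
tool_pos: [0.4611, -0.1869, 0.0346]
eef_rot: [3.142, -0.0, 3.14]
ft_force: [-0.3, -0.2, 0.8]
opening: 0.0232
gripper_force: 30.0
```

Request:
drive_tool([
  [0,0,-1,0,0,0],
  [0,0,-3,0,0,0],
  [0,0,-6.5,0,0,0],
  [0,0,-10.5,0,0,0],
  [0,1.5,-14,0,0,0],
  [0.2,6,-15,0,0,0],
  [0.4,11,-15,0,0,0],
  [0.6,16,-15,0,0,0],
  [0.8,21,-15,0,0,0],
  [1,26,-15,0,0,0],
  [1.2,31,-15,0,0,0],
  [1.4,35,-15,0,0,0],
])

```text
time: 14.45
tool_pos: [0.4473, 0.1652, 0.1851]
eef_rot: [3.141, 0.0, 3.141]
ft_force: [-0.2, 0.5, -0.8]
opening: 0.0235
gripper_force: 30.0
```

Request:
drive_tool([
  [0,2.8,0,0,0,0],
  [0,4,0,0,0,0],
  [0,4.3,0,0,0,0],
  [0,4.3,0,0,0,0],
  [0,4.3,0,0,0,0],
  [0,4.3,0,0,0,0],
])

```text
time: 15.2
tool_pos: [0.4479, 0.2053, 0.1846]
eef_rot: [-3.141, -0.0, 3.138]
ft_force: [0.2, -0.0, -1.2]
opening: 0.0231
gripper_force: 30.0
```

```bash
python3 - <<'E'
from h import *
P,d,s=wrist("w3");c0,r,h=pots["pmB"]
q=sel(P,c0,r+.02,h-.006,h+.006)
print(len(q),circ(q,r,c0),s["tool_pos"],s["eef_rot"],s["opening"])
t=s["tool_pos"]
L=sel(P,t,.07,t[2]-.03,t[2]-.02);A=np.c_[L[:,:2]-t[:2],np.ones(len(L))];print(len(L),np.linalg.lstsq(A,L[:,2],rcond=None)[0]-[0,0,t[2]])
E
```

```text
46 (array([0.44708982, 0.20799116]), np.float64(0.00032887369179908734)) [0.44794418 0.20525004 0.18456976] [-3.14126110e+00 -1.49453638e-04  3.13839042e+00] 0.0230554033959653
13384 [ 0.00087009 -0.00047816 -0.0250281 ]
```

View pics/w3.png

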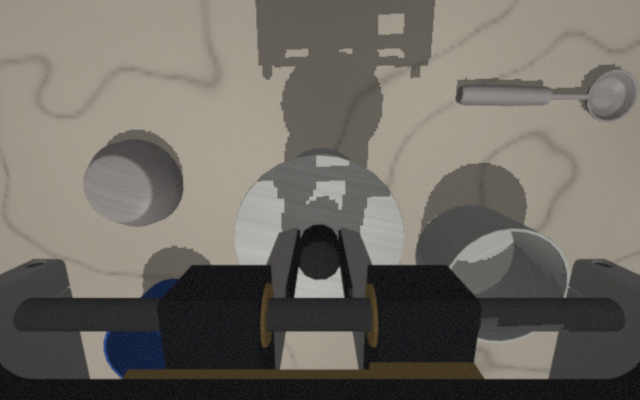

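The medium lid at (320,230) is level over the steel pot. The large pot at (510,285) and the bowl at (135,185) are clear. Lowering.

Request:
drive_tool([
  [0.05,0.15,2,0,0,0],
  [0.05,0.15,4.5,0,0,0],
  [0.05,0.15,6.4,0,0,0],
  [0.05,0.15,7.4,0,0,0],
  [0.05,0.15,7.9,0,0,0],
  [0.05,0.15,8.1,0,0,0],
  [0.05,0.15,8.2,0,0,0],
  [0.05,0.15,8.3,0,0,0],
  [0.05,0.15,8.35,0,0,0],
  [0.05,0.15,8.35,0,0,0],
])

```text
time: 16.5
tool_pos: [0.4474, 0.2076, 0.1012]
eef_rot: [3.142, 0.0, 3.14]
ft_force: [-1.1, -0.3, 0.2]
opening: 0.0234
gripper_force: 30.0
```

Request:
drive_tool([
  [0,0,0.03,0,0,0],
  [0,0,0.06,0,0,0],
  [0,0,0.06,0,0,0],
])

```text
time: 16.88
tool_pos: [0.4474, 0.2076, 0.1006]
eef_rot: [3.142, 0.0, 3.14]
ft_force: [-0.3, -0.1, 1.0]
opening: 0.0233
gripper_force: 30.0
```

Request:
drive_tool([
  [0,0,0.03,0,0,0],
  [0,0,0.06,0,0,0],
  [0,0,0.06,0,0,0],
])

```text
time: 17.25
tool_pos: [0.4474, 0.2076, 0.1005]
eef_rot: [3.142, 0.0, 3.14]
ft_force: [-1.8, 0.5, 7.9]
opening: 0.0234
gripper_force: 30.0
```

Contact at 7.9 N. Releasing and rising.

Request:
drive_tool([
  [0,0,0,0,0,0],
  [0,0,0,0,0,0],
  [0,0,0,0,0,0],
  [0,0,0,0,0,0],
  [0,0,-1,0,0,0],
  [0,0,-3,0,0,0],
  [0,0,-6,0,0,0],
  [0,0,-10,0,0,0],
  [0,0,-13,0,0,0],
  [0,0,-13,0,0,0],
  [0,0,-13,0,0,0],
], fingers=0.1)

```text
time: 18.62
tool_pos: [0.4469, 0.2073, 0.2295]
eef_rot: [-3.141, -0.001, 3.14]
ft_force: [0.1, -0.5, -0.2]
opening: 0.0514
gripper_force: 0.0
```

```bash
python3 - <<'E'
from h import *
P,d,s=wrist()
c0=(.447,.2075)
k=sel(P,c0,.03,.095,.115);pl=sel(P,c0,.06,.067,.083)
print(s["tool_pos"],len(k),k.mean(0),len(pl),(np.percentile(pl,1,axis=0)+np.percentile(pl,99,axis=0))/2)
A=np.c_[pl[:,:2]-c0,np.ones(len(pl))];print(np.linalg.lstsq(A,pl[:,2],rcond=None)[0])
E
```

```text
[0.44686206 0.20731651 0.2295271 ] 503 [0.44747271 0.20776106 0.1049597 ] 7632 [0.44846625 0.20786227 0.07563466]
[0.0007096 0.0003923 0.0755869]
```

Medium lid is home and flat. Now over to the large lid.

Request:
drive_tool([
  [-0.3,-3,0,0,0,0],
  [-0.8,-8,0,0,0,0],
  [-1.4,-14,0,0,0,0],
  [-2,-20,0,0,0,0],
  [-2.6,-26,0,0,0,0],
  [-3.2,-32,0,0,0,0],
  [-3.8,-38,0,0,0,0],
  [-4.4,-44,0,0,0,0],
  [-5,-50,0,0,0,0],
  [-5.6,-56,0,0,0,0],
  [-6.2,-61,0,0,0,0],
  [-6.5,-64.1,0,0,0,0],
])

```text
time: 20.18
tool_pos: [0.5097, -0.4362, 0.2276]
eef_rot: [3.141, -0.003, 3.137]
ft_force: [0.7, 0.2, -0.1]
opening: 0.0514
gripper_force: 0.0
```

Request:
drive_tool([
  [0,0,0,0,0,0],
  [0,0,0,0,0,0],
  [0,0,0,0,0,0],
  [0,0,0,0,0,0],
])

```text
time: 20.68
tool_pos: [0.5116, -0.4323, 0.23]
eef_rot: [3.141, 0.0, 3.141]
ft_force: [-0.2, -0.0, 0.8]
opening: 0.0516
gripper_force: 0.0
```

```bash
python3 - <<'E'
from h import *
P,d,s=wrist("w4");c0,r=lids["ll"]
k=sel(P,c0,.03,.033,.06);pl=sel(P,c0,r+.012,.005,.014)
print(len(k),len(pl),k.mean(0),(np.percentile(pl,1,axis=0)+np.percentile(pl,99,axis=0))/2,s["tool_pos"],s["eef_rot"])
E
```

```text
324 8460 [ 0.51200394 -0.43324893  0.03935143] [ 0.51245164 -0.43339465  0.00963658] [ 0.51160431 -0.4322822   0.23004799] [3.14119545e+00 1.28688631e-04 3.14136991e+00]
```

View pics/w4.png

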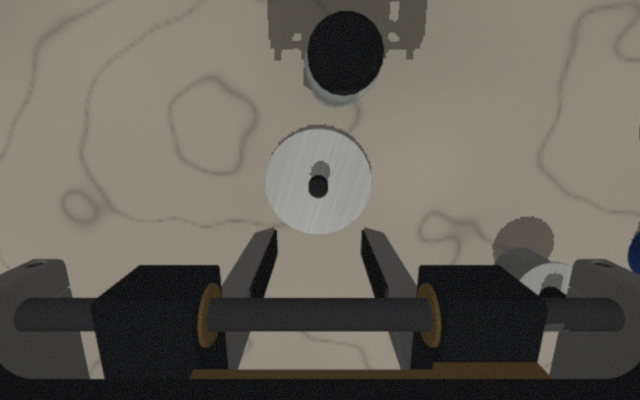

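The large lid sits at (318,180), with the jar at (345,55) on the camera's side. I'll check the camera mount's clearance before descending.

```bash
python3 - <<'E'
from h import *
P,d,s=wrist();print(d["mount"].round(3))
q=sel(P,(.385,-.41),.06,.12,.14);print(q.max(0),q.min(0),s["q"].round(2))
E
```

```text
[[-0.    -0.97  -0.242  0.07 ]
 [ 1.    -0.     0.     0.   ]
 [-0.    -0.242  0.97  -0.158]
 [ 0.     0.     0.     1.   ]]
[ 0.41819338 -0.38217924  0.13291129] [ 0.35913304 -0.44112188  0.12009093] [ 0.68  0.66 -0.03  1.45  0.02  1.03  2.21]
```

The camera ends at z≈0.19, above the jar, and the body clears it by about 5 cm. Descending.

Request:
drive_tool([
  [0,-0.1,3,0,0,0],
  [0,-0.1,7,0,0,0],
  [0,-0.1,11,0,0,0],
  [0,-0.1,15,0,0,0],
  [0,-0.1,17.7,0,0,0],
  [0,-0.1,18.8,0,0,0],
  [0,-0.1,19.4,0,0,0],
  [0,-0.1,19.55,0,0,0],
  [0,-0.1,19.55,0,0,0],
  [0,-0.1,19.55,0,0,0],
])

```text
time: 22.02
tool_pos: [0.5116, -0.4348, 0.0352]
eef_rot: [-3.141, 0.001, 3.14]
ft_force: [0.2, -0.3, -0.5]
opening: 0.0519
gripper_force: 0.0
```

Request:
drive_tool([
  [0,0,0,0,0,0],
  [0,0,0,0,0,0],
  [0,0,0,0,0,0],
  [0,0,0,0,0,0],
  [0,0,0,0,0,0],
  [0,0,0,0,0,0],
], fingers=-1)

```text
time: 22.78
tool_pos: [0.5111, -0.4343, 0.0344]
eef_rot: [3.141, -0.0, 3.14]
ft_force: [0.4, 0.5, 0.8]
opening: 0.0229
gripper_force: 30.0
```

Request:
drive_tool([
  [0,0,-1,0,0,0],
  [0,0,-3,0,0,0],
  [0,0,-6.5,0,0,0],
  [0,0,-10.5,0,0,0],
  [0,0,-14.5,0,0,0],
  [0,1.5,-17.5,0,0,0],
  [-0.1,5,-18,0,0,0],
  [-0.2,10,-18,0,0,0],
  [-0.3,15,-18,0,0,0],
  [-0.4,20,-18,0,0,0],
  [-0.5,25,-18,0,0,0],
  [-0.6,30,-18,0,0,0],
])

```text
time: 24.28
tool_pos: [0.518, -0.1331, 0.216]
eef_rot: [-3.141, 0.002, 3.14]
ft_force: [0.3, 0.3, -1.0]
opening: 0.0234
gripper_force: 30.0
```

Request:
drive_tool([
  [0,5,0,0,0,0],
  [-0.1,10,0,0,0,0],
  [-0.2,15,0,0,0,0],
  [-0.3,20,0,0,0,0],
  [-0.3,25,0,0,0,0],
  [-0.4,30,0,0,0,0],
  [-0.5,35,0,0,0,0],
  [-0.6,40,0,0,0,0],
  [-0.7,45,0,0,0,0],
  [-0.7,49,0,0,0,0],
  [-0.7,51,0,0,0,0],
  [-0.7,51,0,0,0,0],
])

```text
time: 25.78
tool_pos: [0.5253, 0.3762, 0.2148]
eef_rot: [3.141, 0.0, 3.142]
ft_force: [0.4, 0.0, -1.4]
opening: 0.0238
gripper_force: 30.0
```

Request:
drive_tool([
  [0,0,0,0,0,0],
  [0,0,0,0,0,0],
  [0,0,0,0,0,0],
  [0,0,0,0,0,0],
])

```text
time: 26.28
tool_pos: [0.5258, 0.375, 0.2145]
eef_rot: [-3.142, 0.0, 3.139]
ft_force: [-0.0, 0.8, -0.9]
opening: 0.0233
gripper_force: 30.0
```

```bash
python3 - <<'E'
from h import *
P,d,s=wrist("w5");c0,r,h=pots["pl"]
q=sel(P,c0,r+.02,h-.006,h+.006)
print(len(q),len(q)>5 and circ(q,r,c0),s["tool_pos"],s["eef_rot"],s["opening"])
t=s["tool_pos"]
L=sel(P,t,.08,t[2]-.03,t[2]-.02);A=np.c_[L[:,:2]-t[:2],np.ones(len(L))];print(len(L),np.linalg.lstsq(A,L[:,2],rcond=None)[0]-[0,0,t[2]])
E
```

```text
0 False [0.52582735 0.37499161 0.21446875] [-3.14153462e+00  2.50287450e-05  3.13914499e+00] 0.023339500360320908
20983 [ 0.00093955 -0.0007925  -0.02481406]
```

View pics/w5.png

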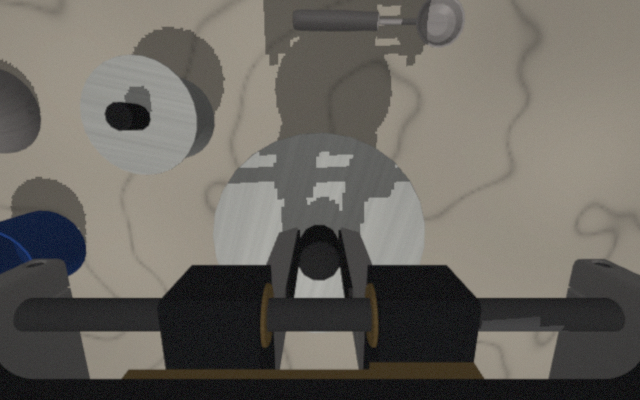

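The large lid at (320,225) hides its pot and hangs level. The pot was measured at (0.525, 0.3765), and the medium lid at (140,115) and the spoon at the top are clear. Lowering.

Request:
drive_tool([
  [0.05,0.1,2,0,0,0],
  [0.05,0.1,4.5,0,0,0],
  [0.05,0.1,7,0,0,0],
  [0.05,0.1,8.7,0,0,0],
  [0.05,0.1,9.4,0,0,0],
  [0.05,0.1,9.7,0,0,0],
  [0.05,0.1,9.9,0,0,0],
  [0.05,0.1,10.05,0,0,0],
  [0.05,0.1,10.1,0,0,0],
  [0.05,0.1,10.15,0,0,0],
  [0.05,0.1,10.15,0,0,0],
])

```text
time: 27.7
tool_pos: [0.5252, 0.3765, 0.1129]
eef_rot: [3.142, 0.0, 3.14]
ft_force: [-0.6, 0.6, -1.5]
opening: 0.0236
gripper_force: 30.0
```

Request:
drive_tool([
  [0,0,0.03,0,0,0],
  [0,0,0.06,0,0,0],
  [0,0,0.06,0,0,0],
])

```text
time: 28.08
tool_pos: [0.5252, 0.3765, 0.1124]
eef_rot: [3.142, 0.0, 3.14]
ft_force: [-0.5, -0.2, -0.4]
opening: 0.0232
gripper_force: 30.0
```

Request:
drive_tool([
  [0,0,0.03,0,0,0],
  [0,0,0.06,0,0,0],
  [0,0,0.06,0,0,0],
])

```text
time: 28.45
tool_pos: [0.5252, 0.3765, 0.1123]
eef_rot: [3.141, 0.0, 3.14]
ft_force: [-1.8, -1.2, 5.6]
opening: 0.0237
gripper_force: 30.0
```

Contact at 5.6 N. Releasing, rising and backing off.

Request:
drive_tool([
  [0,0,0,0,0,0],
  [0,0,0,0,0,0],
  [0,0,0,0,0,0],
  [0,0,0,0,0,0],
  [0,0,-1,0,0,0],
  [0,0,-3,0,0,0],
  [0,0,-6,0,0,0],
  [0,0,-10,0,0,0],
  [0,0,-13,0,0,0],
  [0,0,-13,0,0,0],
  [0,0,-13,0,0,0],
], fingers=0.1)

```text
time: 29.82
tool_pos: [0.5247, 0.3761, 0.2412]
eef_rot: [-3.141, -0.001, 3.14]
ft_force: [0.3, -0.3, -0.7]
opening: 0.0519
gripper_force: 0.0
```

```bash
python3 - <<'E'
from h import *
P,d,s=wrist()
c0=(.525,.3765)
pl=sel(P,c0,.072,.079,.095)
print(s["tool_pos"],len(pl),(np.percentile(pl,1,axis=0)+np.percentile(pl,99,axis=0))/2)
A=np.c_[pl[:,:2]-c0,np.ones(len(pl))];print(np.linalg.lstsq(A,pl[:,2],rcond=None)[0])
d=ctrl.camera("side");save(cv2.resize(d["frame"][120:380,200:440],(553,600)),"final")
E
```

```text
[0.52472693 0.37609902 0.2411746 ] 11947 [0.52607799 0.37662062 0.08758442]
[0.00062505 0.00014133 0.08758691]
```

View pics/final.png

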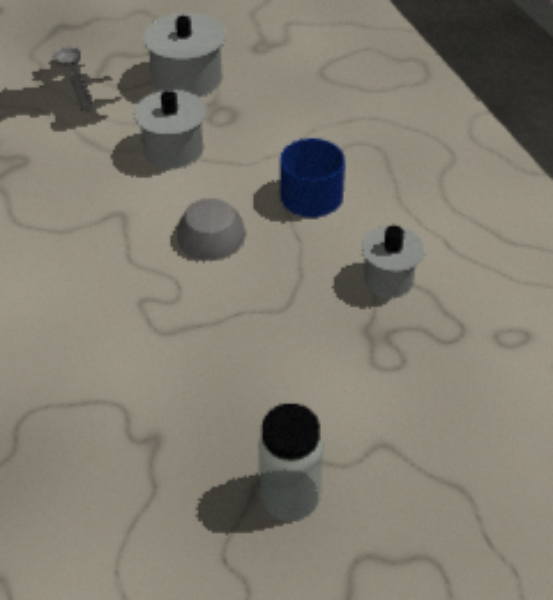

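The final picture shows all three lids flat on their pots, at (185,40), (170,115) and (392,250). The jar, bowl, spoon and blue pot are undisturbed.

```bash
python3 -c "
from bench import ctrl
print(ctrl.close_job())"
```

```text
the job is handed in; nothing more can be done
None
```

All three lids lie flat on the pots of their own size and are let go, the jar, bowl, spoon and blue pot look undisturbed in the last picture, and the job was handed in at about 30 s; no verdict was returned.

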